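# Load the sleeve and hold the run lever level

### The job

Pick up the thin-walled tube sleeve with a light grip (no more than about 40 N) and slide it gently, without dropping or slamming it, over the spindle's post until it stands fully home, then let go of it. Only then press the spring-loaded hold-to-run lever down with the fingertips until it is level, flush with the cheeks beside it and never on towards its bottom stop (that trips the cut-out), hold it steady there for at least three seconds, and finish while still holding it level. Leave the flange, the drilled plate and the loose side handle where they are.

Things in the scene. Friction and masses are not known exactly. Their poses are not given: they have to be found in the camera images.
- sleeve: loose thin-walled aluminium tube, outside diameter 46 mm, bore 38 mm, 40 mm tall, 40 to 85 g, standing upright on the bench; origin at the centre of its underside, z along its axis. It is the tall tube, not the flat flange. It dents if each finger squeezes it with more than 55 N, if it is dropped over 10 mm or pushed on with over 40 N
- spindle: round grey spindle unit fixed to the bench, 136 mm across the foot, with a bright steel deck 84 mm across whose flat top is 55 mm above the bench, and a dark upright post in the middle; origin at the centre of its underside
- seat (a point): centre of the spindle's deck, at the foot of the post, where the centre of the sleeve's underside comes to rest. The post is 34 mm in diameter and rises 36 mm above this point, the last 10 mm tapering to 20 mm diameter; z is up
- runbox: run-lever unit fixed to the bench: base plate 220 x 90 x 12 mm (x -0.120 to 0.100), grey block and two cheeks (x -0.010 to 0.090) with level tops 106 mm above the bench, one each side of the lever. Origin on the bench; -x points from the block to the lever's free end, roughly at the robot. The lever's hinge is parallel to y at x = 0.050, z = 0.100
- pad (a point): centre of the top face of the black pad at the lever's free end (pad 50 mm along the lever, 46 mm wide, 12 mm thick), 125 mm along the lever from the hinge. The lever slopes up to the pad at rest (pad about 149 mm above the bench); level, the pad's top is 106 mm above the bench, at x = -0.075 of the runbox
- lever (a joint): angle of the hold-to-run lever: 0 at rest (free end 0.35 rad above level), 0.35 when level with its top flush with the cheeks, 0.62 at the bottom stop; grows as it is pressed down. Spring-loaded, springs back when let go; at the pad it takes about 3 N to start and 8 N at level, 12 N at the stop. Above 0.50 the cut-out trips
- flange: loose flat steel ring, 64 mm outside, 28 mm bore, 14 mm thick, lying on the bench; bystander; origin at the centre of its underside
- plate: loose dark steel plate with three holes, 110 x 70 x 12 mm, lying flat on the bench; bystander; origin at the centre of its underside
- handle: loose black rubber side handle (of a power tool) standing on its flange, 48 mm across the foot, 88 mm tall, between and a little beyond the two units; bystander; origin at the centre of its underside

How it is judged:
By the outcome, as a careful person would: the job done as asked, in the order asked, and still so for the second after the job is handed in, while the arm keeps its last pose, push and grip.
It also fails if it takes over 67 s, if anything falls off the work surface, if the arm or the gripper's body presses on something with over 40 N, if the wrist force passes 120 N, or if a joint passes its speed limit or range.

### The arm

A 6-joint arm with a two-finger parallel gripper is mounted at the origin on the work surface. World frame = base frame: x ahead of the robot, y to its left, z up, the work surface at z = 0. Lengths are in m, angles in degrees, forces in N, time in s.
With the tool pointing down it reaches from about 0.4 to 0.825 m from the base axis. Payload 7 kg.
Tool frame: the origin (TCP) lies on the centre line of the jaws, within the pads' length; the fingertips stand 19 mm ahead of it and the grasp point (between the pads) is the TCP (r.tip_extent is the distance from the TCP to the fingertips, in m); z points along the fingers, y is the line along which they close (so a half turn about z gives the same grasp; the last joint's range is limited). The gripper opens to 88 mm and grips with 3 to 60 N. Pads are 19 mm wide; open, the fingers measure 130 mm over their backs; the gripper's body (78 mm by 193 mm) begins 47 mm behind the grasp point.
Start: joints at [-50.013, 20.546, 0.682, 0, -70.136, -16.507], TCP at [0.269, -0.619, 0.246] pointing down, gripper open.
Joint ranges: [-176.03, 176.03], [-82.01, 121.73], [-58.28, 71.71], [-173.87, 95.51], [-174.79, -0.11], [-173.66, 173.66]. Speed limits (degrees/s): [136.94, 136.94, 172.46, 180, 180, 180].

### API

Orientations are given as [roll, pitch, yaw] about the fixed x, y, z axes, in that order (R = Rz(yaw) Ry(pitch) Rx(roll)).
In Python, from plant import r gives the robot as it stands. The module is installed in compiled form; this text tells all that it offers.
- The arm moves only by the tool jog_arm, never from a script. Its argument "deltas" is a list that holds one entry, the list of rows, each a list of 5 numbers: the opening, from -1 (shut) to 1 (fully open), then the shift along the world's x, y, z in cm, then the turn about the world's z in rad. In form: [[[claw, dx, dy, dz, turn], ...]]. A call has 1 to 8 rows; each row shifts and turns the commanded pose from where the row before left it; what a row does not reach is not made up. A row lasts 1/8 s, in which the tool goes at most 62.5 mm and 10.7 degrees, less where a joint would pass 70% of its speed; a pose out of reach is approached as far as the arm can. A call with a gripper value outside its range is refused whole. The fingers move at their own pace and stop on an object; "force" is the grip in N (left out, the last holds). Time passes only in rows, so rows that do not move let the fingers close. It gives the time, the measured TCP pose, the force, the opening and the grip force at its end, in the units of the state.
- r.get_state(): the state, without advancing time (a new reading comes with each control period).
- r.capture(name): name is "scene" or "side" or "wrist"; returns the picture (420x560x3 uint8, blue, green, red); there is no depth.
- r.camera_info(name): a dict with "fx", "fy", "cx", "cy" (pixels), "view" (4x4, takes a point from world to camera coordinates). Camera axes: x right, y up, looking along -z (the intrinsics and any distortion apply to the point x, -y, -z); pixel columns grow to the right and rows downward; lengths in m; the calibration is good to about 2 mm. The wrist camera is an equidistant fisheye: a pixel r from the principal point sees the ray r / f radians off the axis. A picture is of the moment at which its call begins: read the wrist's pose just before it. camera_info takes no time and is no camera call; for the wrist camera it gives the pose at the moment of the call.
- r.close_job(): hands the job in; it is judged then, once.
The state is a dict: "time_s": time; "joints": joint angles; "qd": joint speeds; "joint_torque": joint torques, N m; "tcp_pos": TCP position; "eef_rot": TCP orientation; "contact_force": force on the tool from outside, world axes, zero at the start; "moment": the same for the moment, N m; "gripper_width": finger opening in m; "gripper_force": force on a finger pad.
Only numpy, scipy, OpenCV 4.12 (cv2) and the standard library are available. Lean on these libraries where they do the work, as an engineer would, in place of code of your own. Each camera call takes 0.05 s, during which the arm holds its last target. There are 200 camera calls.

## Working session

There is one attempt and no reset: what is moved stays moved. The work goes in short steps, Python scripts to look and compute and a tool call to move; the robot and the scene stay as the last step left them, time stands still between calls to the robot, and variables do not carry over. Pictures are saved under pics/ and viewed, at most 10 in all, crops included, and the job is handed in when it is done.

Besides the shell and the picture viewer there is one more tool, called after "Emit:" as a command line: name --argument value ..., lists and objects as JSON in quotes. jog_arm: Moves the arm, as the interface text tells. Its arguments: {"type":"object","properties":{"deltas":{"type":"array"},"force":{"type":"number"}},"required":["deltas"]}

```bash
mkdir -p pics
python3 - <<'E'
from plant import r
import cv2,numpy as np
s=r.get_state(); print(s)
for n in ["scene","side","wrist"]:
    print(n,r.camera_info(n))
    cv2.imwrite(f"pics/{n}0.png",r.capture(n))
E
```

```text
{'time_s': 0.0, 'joints': array([-5.00128972e+01,  2.05911287e+01,  6.34038756e-01, -2.05720221e-02,
       -7.01359181e+01, -1.65056684e+01]), 'qd': array([-0.08166591, -0.02574028, -0.05425293,  0.04008875, -0.01766661,
        0.02630059]), 'joint_torque': array([ 6.29128613e-05, -5.82717025e+01,  2.93048269e+01,  6.99714661e+00,
        6.68754205e-03, -1.69274049e-04]), 'tcp_pos': array([ 0.26873925, -0.61869663,  0.24462671]), 'eef_rot': array([ 1.79905330e+02, -7.88505870e-03, -1.56525565e+02]), 'contact_force': array([-0.6473629 , -0.21638248,  0.16773854]), 'moment': array([ 0.02907613, -0.00128891, -0.04230664]), 'gripper_force': 0.0, 'gripper_width': 0.08788914055886274}
scene {'fx': 501.9817969899474, 'fy': 501.9817969899474, 'cx': 285.13855251973234, 'cy': 201.89780860384624, 'view': array([[-0.85573322,  0.51738663, -0.00563228,  0.52180014],
       [-0.37996502, -0.62098117,  0.685572  ,  0.14788238],
       [ 0.35120824,  0.58880681,  0.72798305, -1.12693083],
       [ 0.        ,  0.        ,  0.        ,  1.        ]])}
side {'fx': 398.9227510303229, 'fy': 398.9227510303229, 'cx': 284.3892957098313, 'cy': 210.41285681819298, 'view': array([[ 0.76709166, -0.64116382,  0.02189405, -0.43391453],
       [ 0.40630556,  0.51195049,  0.75685037, -0.31815328],
       [-0.49647375, -0.57167793,  0.65322137, -0.45923638],
       [ 0.        ,  0.        ,  0.        ,  1.        ]])}
wrist {'fx': 325.19226210127806, 'fy': 325.19226210127806, 'cx': 283.2620542908537, 'cy': 210.91077234482788, 'view': array([[-3.98689319e-01,  9.17086051e-01,  3.43613214e-05,
         6.72966261e-01],
       [-8.73536861e-01, -3.79745557e-01, -3.04510532e-01,
         3.86164505e-02],
       [-2.79249313e-01, -1.21435113e-01,  9.52508968e-01,
        -3.91194755e-01],
       [ 0.00000000e+00,  0.00000000e+00,  0.00000000e+00,
         1.00000000e+00]])}
```

View pics/scene0.png

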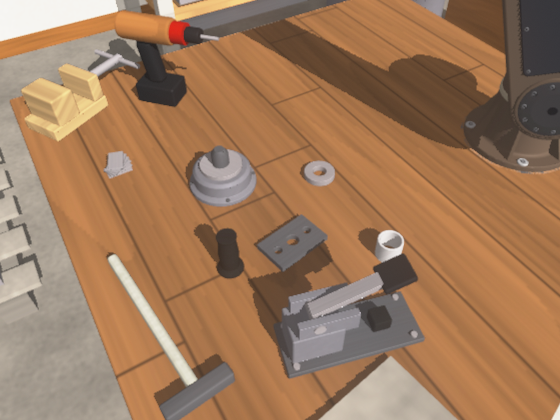

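View pics/side0.png

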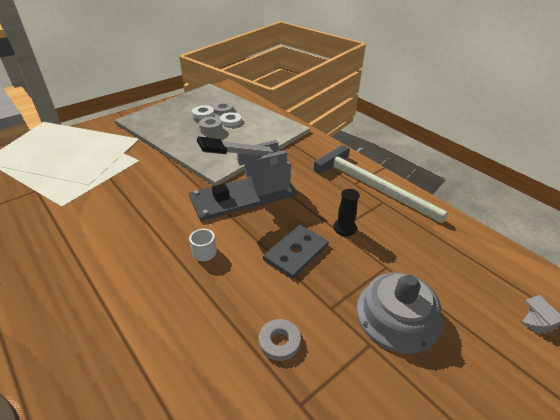

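The scene view shows the sleeve at (390,246), the spindle at (222,175), the lever pad at (396,274) and the handle at (230,253). The side view shows the sleeve at (203,245), the spindle at (400,310) and the pad at (212,145).

```bash
cat > h.py <<'E'
import numpy as np,cv2
from plant import r
def ray(n,px,info=None):
    i=info or r.camera_info(n);V=i["view"];R=V[:3,:3];c=-R.T@V[:3,3]
    x=(px[0]-i["cx"])/i["fx"];y=(px[1]-i["cy"])/i["fy"]
    if n=="wrist":
        t=np.hypot(x,y);k=np.sin(t)/max(t,1e-9);d=np.array([x*k,-y*k,-np.cos(t)])
    else: d=np.array([x,-y,-1.])
    d=R.T@d;return c,d/np.linalg.norm(d)
def plane(n,px,z,info=None):
    c,d=ray(n,px,info);return c+d*(z-c[2])/d[2]
def tri(obs):
    A=np.zeros((3,3));b=np.zeros(3);L=[]
    for n,px in obs:
        c,d=ray(n,px);P=np.eye(3)-np.outer(d,d);A+=P;b+=P@c;L.append((P,c))
    p=np.linalg.solve(A,b);return p,[round(1e3*np.linalg.norm(P@(p-c)),1) for P,c in L]
def proj(n,p,info=None):
    i=info or r.camera_info(n);q=i["view"][:3,:3]@p+i["view"][:3,3];q=q*[1,-1,-1]
    if n=="wrist":
        t=np.arctan2(np.hypot(q[0],q[1]),q[2]);k=t/np.hypot(q[0],q[1]);return np.array([i["cx"]+i["fx"]*k*q[0],i["cy"]+i["fy"]*k*q[1]])
    return np.array([i["cx"]+i["fx"]*q[0]/q[2],i["cy"]+i["fy"]*q[1]/q[2]])
E
python3 - <<'E'
from h import *
np.set_printoptions(precision=4,suppress=True)
for nm,a,b,z in [("sleeve",(390,241),(203,239),.04),("posttop",(220,152),(408,282),.091),("pad",(396,272),(212,145),.149),("handle top",(228,236),(349,193),.088)]:
    print(nm,plane("scene",a,z),plane("side",b,z),*tri([("scene",a),("side",b)]))
S=cv2.imread("pics/scene0.png");D=cv2.imread("pics/side0.png")
def crop(I,x,y,w,h,k): return cv2.resize(I[y:y+h,x:x+w],None,fx=k,fy=k,interpolation=cv2.INTER_CUBIC)
a=crop(S,180,135,100,75,4);b=crop(S,340,215,100,75,4);c=crop(D,350,265,100,75,4);d=crop(D,175,125,100,75,4)
cv2.imwrite("pics/c1.png",np.vstack([np.hstack([a,b]),np.hstack([c,d])]))
E
```

```text
sleeve [0.4625 0.1086 0.04  ] [0.4569 0.0994 0.04  ] [0.4592 0.1052 0.0341] [np.float64(0.5), np.float64(0.5)]
posttop [ 0.6324 -0.2016  0.091 ] [ 0.6224 -0.2128  0.091 ] [ 0.6291 -0.21    0.0832] [np.float64(0.1), np.float64(0.1)]
pad [0.5602 0.2161 0.149 ] [0.5532 0.2032 0.149 ] [0.5574 0.2128 0.1429] [np.float64(0.9), np.float64(0.9)]
handle top [ 0.7117 -0.0106  0.088 ] [ 0.7127 -0.0104  0.088 ] [ 0.7121 -0.0106  0.0884] [np.float64(0.3), np.float64(0.3)]
```

View pics/c1.png

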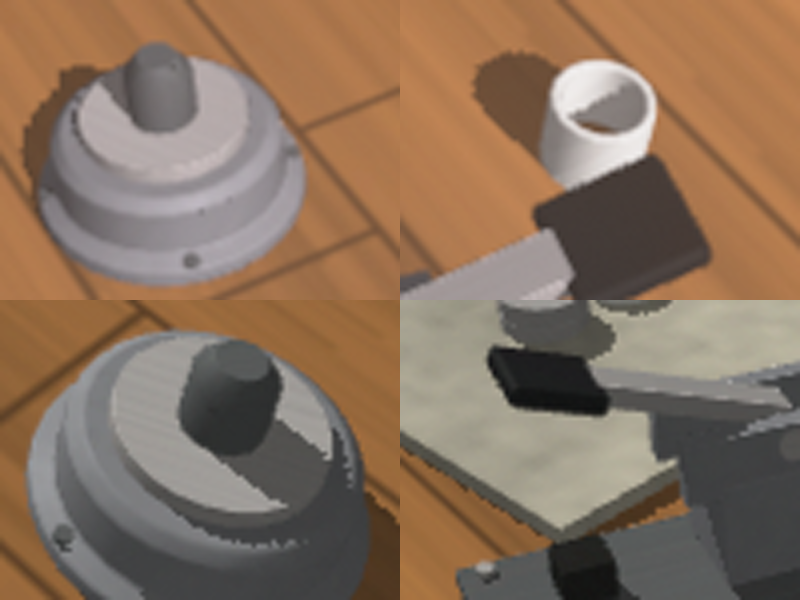

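View pics/wrist0.png

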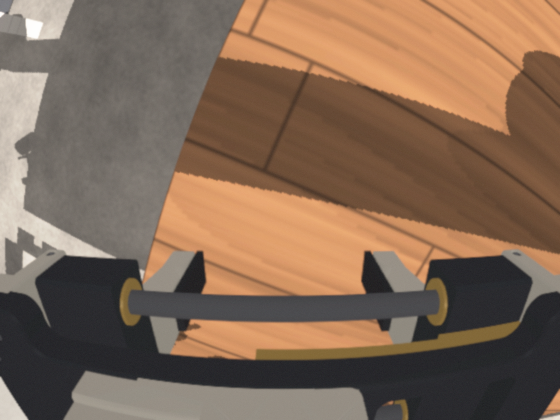

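The crops show the post's flat top at about (219,149) in scene and (411,280) in side, the deck centre at about (221,164) in scene, and the sleeve rim centre at about (390.6,240.6) in scene. The wrist view shows the camera sitting behind the fingers on tool -x. I'll hover over the spindle first, with the gripper empty.

Emit:
jog_arm --deltas '[[[1,3.6,4.1,-0.3,0.04],[1,3.6,4.1,-0.3,0.04],[1,3.6,4.1,-0.3,0.04],[1,3.6,4.1,-0.3,0.04],[1,3.6,4.1,-0.3,0.04],[1,3.6,4.1,-0.3,0.04],[1,3.6,4.1,-0.3,0.04],[1,3.6,4.1,-0.3,0.04]]]' --force 25

```text
time_s: 1.15
tcp_pos: [0.5578, -0.2895, 0.2214]
eef_rot: [180.0, -0.0, -138.1]
contact_force: [1.6, -1.0, 0.4]
gripper_width: 0.0874
gripper_force: 0.0
```

Emit:
jog_arm --deltas '[[[1,3.6,4.1,-0.1,0.04],[1,3.5,4.2,-0.1,0.04],[1,0,0,0,0],[1,0,0,0,0]]]'

```text
time_s: 1.65
tcp_pos: [0.6277, -0.2078, 0.2191]
eef_rot: [180.0, -0.0, -133.6]
contact_force: [-0.1, -0.3, 0.5]
gripper_width: 0.0875
gripper_force: 0.0
```

Run:
```python
from h import *
import pickle
np.set_printoptions(precision=4,suppress=True)
s=r.get_state();i=r.camera_info("wrist");print(s["tcp_pos"],s["eef_rot"],s["joints"],s["time_s"],s["contact_force"])
I=r.capture("wrist");cv2.imwrite("pics/w1.png",I);pickle.dump((s,i),open("w1.pkl","wb"))
print(proj("wrist",np.array([.629,-.208,.055]),i))
```

```text
[ 0.6277 -0.2078  0.2191] [ 179.9528   -0.0407 -133.5726] [ -1.4591  20.2382  -3.3002  -0.0016 -66.5239 -42.1128] 1.65 [-0.0881 -0.2844  0.4539]
[281.0205 196.6335]
```

View pics/w1.png

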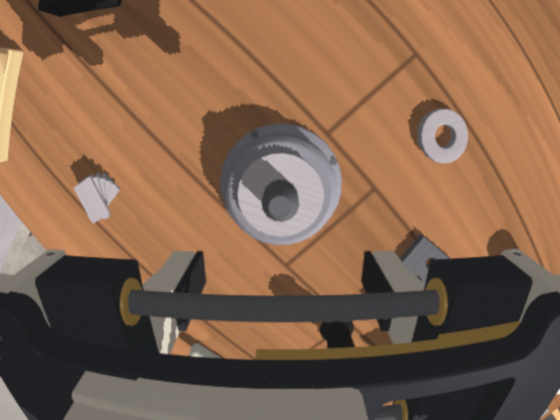

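The wrist view shows the spindle clearly: deck about (281,196), post top about (283,205), foot circle about (281,184). Next I'll fit circles by casting contour points onto planes.

```bash
cat >> h.py <<'E'
def circ(P):
    A=np.c_[2*P[:,:2],np.ones(len(P))];b=(P[:,:2]**2).sum(1)
    for _ in range(5):
        s=np.linalg.lstsq(A,b,rcond=None)[0];R=np.sqrt(s[2]+s[0]**2+s[1]**2)
        e=abs(np.hypot(*(P[:,:2]-s[:2]).T)-R);k=e<max(2*np.median(e),2e-4);P,A,b=P[k],A[k],b[k]
    return s[0],s[1],R,e.mean()*1e3,len(P)
def blob(mask,near):
    cs=cv2.findContours(mask.astype(np.uint8),cv2.RETR_EXTERNAL,cv2.CHAIN_APPROX_NONE)[0]
    cs=[c for c in cs if len(c)>25];return min(cs,key=lambda c:np.hypot(*(c[:,0].mean(0)-near)))[:,0].astype(float)
E
python3 - <<'E'
from h import *
import pickle
np.set_printoptions(precision=4,suppress=True)
s,i=pickle.load(open("w1.pkl","rb"));I=cv2.imread("pics/w1.png")
H=cv2.cvtColor(I,cv2.COLOR_BGR2HSV)
print(H[196,245:345:5,2],H[150:245:5,281,2],H[205,262:304:3,2])
for v in (120,135,150):
    c=cv2.convexHull(blob((H[...,1]<50)&(H[...,2]>v)&(np.arange(420)[:,None]<248),(281,190)).astype(np.float32))[:,0]
    print("deck",v,circ(np.array([plane("wrist",p,.055,i) for p in c])))
roi=np.zeros((420,560),bool);roi[180:230,255:310]=1
for v in (60,75,90):
    m=roi&(H[...,2]>v)&(H[...,2]<v+45)
foot=(H[...,1]<75)&(np.arange(420)[:,None]<248)
c=blob(foot,(281,184));
for z in (0,.008,.012): print("foot",z,circ(np.array([plane("wrist",p,z,i) for p in c])))
# scene / side deck too
for n,near in (("scene",(221,164)),("side",(405,295))):
    J=cv2.cvtColor(cv2.imread(f"pics/{n}0.png"),cv2.COLOR_BGR2HSV);x,y=near
    print(n,J[y,x-35:x+35:5].tolist())
cv2.imwrite("pics/c2.png",cv2.resize(I[120:250,210:350],None,fx=4,fy=4,interpolation=cv2.INTER_CUBIC))
E
```

```text
[197 194 155 104  57  57  70  93  82  85  87 196 196 189 190 195 156 162
 177 165] [ 86 195 197 194 195 114  64  56  57  74 112 110 110 107 114 191 195 186
 158] [100  56  76 111 111 111 111 111 111 111 115 113 129 191]
deck 120 (np.float64(0.6225266811166763), np.float64(-0.2161759518332276), np.float64(0.05916049998384624), np.float64(0.4620088595149097), 24)
deck 135 (np.float64(0.6212799909203098), np.float64(-0.21217865146038872), np.float64(0.056309061653090776), np.float64(1.6297408762929801), 37)
deck 150 (np.float64(0.6246919075010526), np.float64(-0.20467731322627974), np.float64(0.04949063797370649), np.float64(1.4859094511875457), 32)
foot 0 (np.float64(0.6308446785758494), np.float64(-0.20771163691993827), np.float64(0.0694170937874564), np.float64(0.2636079469730876), 174)
foot 0.008 (np.float64(0.6295009989358373), np.float64(-0.20900935146252164), np.float64(0.06786899473158356), np.float64(0.2577291181202128), 174)
foot 0.012 (np.float64(0.6288291591158317), np.float64(-0.20965820873381413), np.float64(0.067094945203653), np.float64(0.254789703694166), 174)
scene [[13, 142, 172], [13, 126, 103], [156, 9, 135], [0, 13, 181], [0, 14, 180], [0, 14, 176], [175, 15, 101], [174, 11, 118], [0, 11, 114], [0, 15, 182], [0, 14, 179], [3, 15, 172], [159, 12, 149], [13, 128, 126]]
side [[105, 7, 148], [120, 6, 127], [17, 11, 156], [20, 10, 160], [17, 11, 156], [90, 7, 71], [90, 10, 52], [0, 0, 46], [90, 11, 48], [90, 5, 47], [23, 11, 94], [17, 11, 161], [17, 11, 161], [90, 10, 98]]
```

View pics/c2.png

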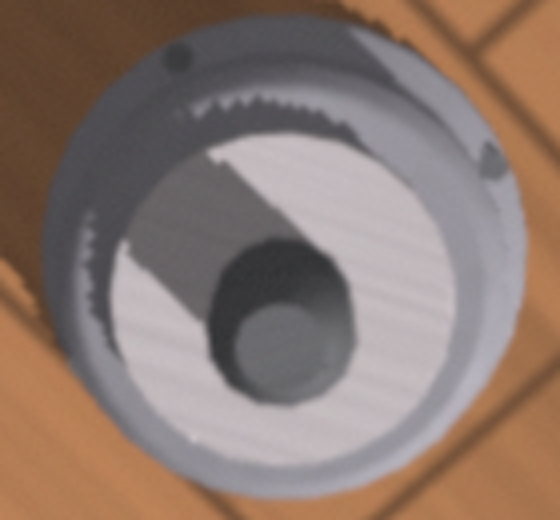

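The deck spans crop (110–456, 132–465), so its centre is at about (280.6,194.5) full-frame. The post's flat top is centred at about (280,206.5).

Run:
```python
from h import *
import pickle
np.set_printoptions(precision=4,suppress=True)
s,i=pickle.load(open("w1.pkl","rb"));I=cv2.imread("pics/w1.png")
H=cv2.cvtColor(I,cv2.COLOR_BGR2HSV)
roi=np.zeros((420,560),bool);roi[150:240,235:326]=1
for v in (175,181,186):
    c=cv2.convexHull(blob(roi&(H[...,1]<25)&(H[...,2]>v),(281,196)).astype(np.float32))[:,0]
    print("deck",circ(np.array([plane("wrist",p,.055,i) for p in c])))
roi[:]=0;roi[190:222,264:296]=1
for lo in(104,107):
    m=(roi&(H[...,2]>=lo)&(H[...,2]<=114)).astype(np.uint8);m=cv2.morphologyEx(m,cv2.MORPH_OPEN,np.ones((5,5),np.uint8))
    c=blob(m,(280,206));print("post",c.mean(0),circ(np.array([plane("wrist",p,.091,i) for p in c])))
for px,z in (((280.4,194.3),.055),((279.8,206.4),.091)): print(plane("wrist",px,z,i))
for n,near,lo in (("scene",(221,164),165),("side",(405,295),145)):
    J=cv2.cvtColor(cv2.imread(f"pics/{n}0.png"),cv2.COLOR_BGR2HSV);x,y=near
    roi[:]=0;roi[y-33:y+33,x-33:x+33]=1
    c=cv2.convexHull(blob(roi&(J[...,1]<25)&(J[...,2]>lo),near).astype(np.float32))[:,0]
    print(n,circ(np.array([plane(n,p,.055) for p in c])))
# sleeve coarse
for n,near,lo in (("scene",(390,245),150),("side",(203,245),120)):
    J=cv2.cvtColor(cv2.imread(f"pics/{n}0.png"),cv2.COLOR_BGR2HSV);x,y=near
    roi[:]=0;roi[y-25:y+25,x-22:x+22]=1
    c=blob(roi&(J[...,1]<60)&(J[...,2]>lo),near);t=c[c[:,1]<c[:,1].min()+10]
    print("sleeve",n,c.min(0),c.max(0),circ(np.array([plane(n,p,.04) for p in t])))
```

```text
deck (np.float64(0.6291299348513911), np.float64(-0.2086919343394768), np.float64(0.041205915187266434), np.float64(0.08501629583921144), 25)
deck (np.float64(0.6289933491558797), np.float64(-0.20874518334989894), np.float64(0.04092758597877673), np.float64(0.10819097806323101), 21)
deck (np.float64(0.6291443761696568), np.float64(-0.20888099535151242), np.float64(0.04058557215551044), np.float64(0.05629044349265139), 24)
post [280.1695 206.6271] (np.float64(0.6289934158695341), np.float64(-0.20872762907506082), np.float64(0.008952418778427635), np.float64(0.19070123901516028), 49)
post [280.2105 206.3684] (np.float64(0.6289605633001661), np.float64(-0.2089299256423532), np.float64(0.00852804569854993), np.float64(0.16002524365146975), 26)
[ 0.6278 -0.2101  0.055 ]
[ 0.6288 -0.2093  0.091 ]
scene (np.float64(0.631376469442182), np.float64(-0.2081119948879493), np.float64(0.04275709134316942), np.float64(0.49740363375231106), 8)
side (np.float64(0.6282188087396189), np.float64(-0.21151828643848353), np.float64(0.04096849618306626), np.float64(0.12571671268087348), 12)
sleeve scene [378. 230.] [403. 261.] (np.float64(0.4594978558505238), np.float64(0.10669562076665509), np.float64(0.022107111902788794), np.float64(0.23250754493533823), 23)
sleeve side [189. 229.] [214. 248.] (np.float64(0.4570157037549597), np.float64(0.10430228939343059), np.float64(0.022317988858645787), np.float64(0.12794347916926063), 19)
```

Emit:
jog_arm --deltas '[[[1,-2.1,3.9,-0.3,0],[1,-2.1,3.9,-0.3,0],[1,-2.1,3.9,-0.3,0],[1,-2.1,3.9,-0.3,0],[1,-2.1,3.9,-0.3,0],[1,-2.1,3.9,-0.3,0],[1,-2.1,3.9,-0.3,0],[1,-2.2,4.0,-0.3,0]]]'

```text
time_s: 2.7
tcp_pos: [0.4581, 0.1047, 0.1959]
eef_rot: [-180.0, 0.1, -133.7]
contact_force: [1.4, 0.4, -0.3]
gripper_width: 0.0876
gripper_force: 0.0
```

Emit:
jog_arm --deltas '[[[1,0,0,0,0],[1,0,0,0,0]]]'

```text
time_s: 2.95
tcp_pos: [0.4589, 0.1042, 0.1959]
eef_rot: [-180.0, 0.0, -133.6]
contact_force: [-0.0, 0.3, -0.1]
gripper_width: 0.0875
gripper_force: 0.0
```

Run:
```python
from h import *
import pickle
np.set_printoptions(precision=4,suppress=True)
s=r.get_state();i=r.camera_info("wrist");print(s["tcp_pos"],s["eef_rot"],s["joints"],s["time_s"],s["contact_force"])
I=r.capture("wrist");cv2.imwrite("pics/w2.png",I);pickle.dump((s,i),open("w2.pkl","wb"))
q=proj("wrist",np.array([.458,.1055,.04]),i);print(q)
H=cv2.cvtColor(I,cv2.COLOR_BGR2HSV);x,y=q.astype(int)
print(H[y,x-30:x+30:4,1].tolist(),H[y,x-30:x+30:4,2].tolist())
```

```text
[0.4589 0.1042 0.1959] [-179.9864    0.0376 -133.6227] [ 36.8484   3.3864 -28.4266   0.0085 -58.1477 -80.4756] 2.95 [-0.0034  0.2699 -0.0741]
[283.9795 198.1097]
[135, 133, 132, 3, 11, 131, 124, 128, 130, 131, 133, 125, 106, 4, 2] [195, 199, 195, 245, 143, 97, 101, 100, 96, 97, 96, 94, 99, 125, 246]
```

View pics/w2.png

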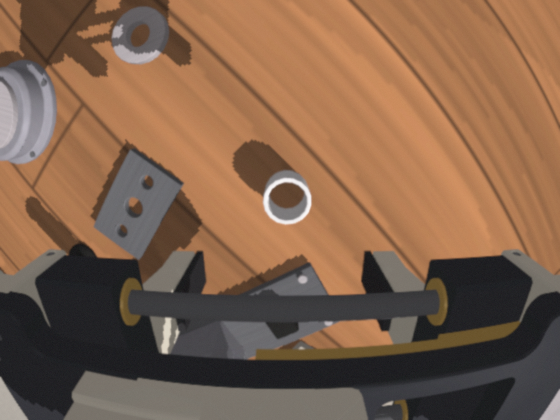

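The sleeve rim is a white ring centred at about (287,201). The runbox lies below it in the image, which is the +x/+y side, away from the camera.

Run:
```python
from h import *
import pickle
s,i=pickle.load(open("w2.pkl","rb"));I=cv2.imread("pics/w2.png")
H=cv2.cvtColor(I,cv2.COLOR_BGR2HSV)
roi=np.zeros((420,560),bool);roi[165:232,250:325]=1
for v in (190,210,230):
    m=roi&(H[...,1]<30)&(H[...,2]>v)
    cs,_=cv2.findContours(m.astype(np.uint8),cv2.RETR_CCOMP,cv2.CHAIN_APPROX_NONE)
    for c in cs:
        if len(c)>25: print(v,len(c),circ(np.array([plane("wrist",p,.04,i) for p in c[:,0].astype(float)])))
print("tcp",s["tcp_pos"])
```

```text
190 131 (np.float64(0.4578500285827584), np.float64(0.10949086168993295), np.float64(0.022133307889173528), np.float64(0.18284065335802516), 109)
190 112 (np.float64(0.4579374107275389), np.float64(0.10964948421820744), np.float64(0.019175110064793124), np.float64(0.1809339892096082), 83)
210 130 (np.float64(0.4580116842662963), np.float64(0.10969118696966702), np.float64(0.021976683603705003), np.float64(0.13179198970539704), 78)
210 115 (np.float64(0.45795186076132177), np.float64(0.10982172770506765), np.float64(0.019611084762431546), np.float64(0.2179853819472729), 97)
230 128 (np.float64(0.45814242389932697), np.float64(0.10986967081416113), np.float64(0.021829463396494424), np.float64(0.07709528420713771), 66)
230 116 (np.float64(0.4580349582168079), np.float64(0.10984534014818303), np.float64(0.01991974516730443), np.float64(0.12737934394005926), 75)
tcp [0.45894804 0.10420309 0.19594678]
```

Run:
```python
from h import *
from scipy.optimize import least_squares
for n,near in (("scene",(390,245)),("side",(203,245))):
    J=cv2.cvtColor(cv2.imread(f"pics/{n}0.png"),cv2.COLOR_BGR2HSV);x,y=near
    roi=np.zeros((420,560),bool);roi[y-25:y+25,x-22:x+22]=1
    for S in (50,70,90):
        c=blob(roi&(J[...,1]<S)&(J[...,2]>70),near)
        for k in (6,10):
            t=c[c[:,1]<c[:,1].min()+k];P=np.array([plane(n,p,.04) for p in t])[:,:2]
            f=least_squares(lambda q:np.hypot(*(P-q).T)-.0228,P.mean(0),loss="soft_l1",f_scale=3e-4)
            print(n,S,k,c.min(0),c.max(0),f.x,abs(f.fun).mean()*1e3)
```

```text
scene 50 6 [375. 230.] [403. 262.] [0.46030741 0.10732659] 0.3850088616967357
scene 50 10 [375. 230.] [403. 262.] [0.46036641 0.10730797] 0.417077324541894
scene 70 6 [375. 230.] [411. 269.] [0.46017417 0.10703874] 0.43812543962071904
scene 70 10 [375. 230.] [411. 269.] [0.46029985 0.10693209] 0.4432639959141421
scene 90 6 [374. 230.] [411. 269.] [0.46018328 0.10669107] 0.4730485736184946
scene 90 10 [374. 230.] [411. 269.] [0.46021054 0.10657679] 0.4600033561326803
side 50 6 [189. 229.] [216. 260.] [0.45681032 0.10368366] 0.48742031911912187
side 50 10 [189. 229.] [216. 260.] [0.45670583 0.10373318] 0.5330504611235023
side 70 6 [189. 229.] [216. 261.] [0.45711533 0.10407259] 0.5545266269705872
side 70 10 [189. 229.] [216. 261.] [0.45696832 0.10411927] 0.5833043697789159
side 90 6 [189. 228.] [216. 261.] [0.45683601 0.1048117 ] 0.6281774481196836
side 90 10 [189. 228.] [216. 261.] [0.45703359 0.10460529] 0.621154515133998
```

Emit:
jog_arm --deltas '[[[1,-0.1,0.4,-3,0],[1,0,0,-4,0],[1,0,0,-4,0],[1,0,0,-3,0],[1,0,0,-2,0],[1,0,0,-0.8,0],[1,0,0,0,0],[1,0,0,0,0]]]'

```text
time_s: 4.0
tcp_pos: [0.4586, 0.109, 0.0283]
eef_rot: [-180.0, 0.1, -133.6]
contact_force: [-0.2, 0.8, 0.2]
gripper_width: 0.0877
gripper_force: 0.0
```

Emit:
jog_arm --deltas '[[[0.2,0,0,0,0],[0.1,0,0,0,0],[0,0,0,0,0],[-0.1,0,0,0,0],[-0.2,0,0,0,0],[-0.2,0,0,0,0]]]' --force 25

```text
time_s: 4.75
tcp_pos: [0.4579, 0.109, 0.0276]
eef_rot: [180.0, -0.0, -133.6]
contact_force: [-0.5, 0.1, 1.8]
gripper_width: 0.0461
gripper_force: 25.0
```

Gripped at 46.1 mm with 25 N. Next I'll lift it and look at it in the hand.

Emit:
jog_arm --deltas '[[[-0.2,0,0,0.5,0],[-0.2,0,0,2,0],[-0.2,0,0,3,0],[-0.2,0,0,3.5,0],[-0.2,0,0,3.5,0],[-0.2,0,0,3.5,0],[-0.2,0,0,2,0],[-0.2,0,0,0,0]]]'

```text
time_s: 5.75
tcp_pos: [0.4585, 0.1093, 0.2092]
eef_rot: [-180.0, 0.2, -133.6]
contact_force: [-0.3, 0.1, -0.7]
gripper_width: 0.0461
gripper_force: 25.0
```

Run:
```python
from h import *
import pickle
np.set_printoptions(precision=4,suppress=True)
s=r.get_state();i=r.camera_info("wrist");print(s["tcp_pos"],s["eef_rot"],s["time_s"],s["gripper_force"],s["contact_force"])
I=r.capture("wrist");cv2.imwrite("pics/w3.png",I);pickle.dump((s,i),open("w3.pkl","wb"))
print(proj("wrist",s["tcp_pos"]+[0,0,.0124],i))
a=cv2.resize(I[220:345,185:385],None,fx=4,fy=4,interpolation=cv2.INTER_CUBIC)
cv2.imwrite("pics/c3.png",a)
```

```text
[0.4585 0.1093 0.2092] [-179.9594    0.1935 -133.596 ] 5.75 24.999835094204172 [-0.3107  0.099  -0.7321]
[280.5114 295.7678]
```

View pics/c3.png

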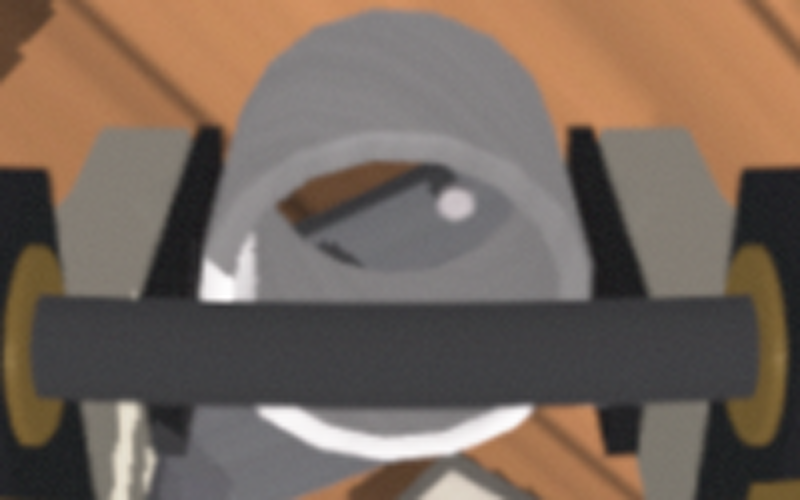

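The rim in hand spans crop x 201–592 and y 131–460. That puts its centre at about (283.8,293) full-frame, 3 px from the predicted TCP axis.

Run:
```python
from h import *
import pickle
np.set_printoptions(precision=4,suppress=True)
s,i=pickle.load(open("w3.pkl","rb"))
P=[]
for u,v in ((395,131),(395,460),(592,275),(201,275),(390,158),(395,432)):
    p=plane("wrist",(185+u/4-.4,220+v/4-.4),s["tcp_pos"][2]+.0124,i);P.append(p);print(u,v,p-s["tcp_pos"])
P=np.array(P);print("outer fit",circ(P[:4]),"TB mid",(P[0]+P[1])/2-s["tcp_pos"],"inner mid",(P[4]+P[5])/2-s["tcp_pos"],"LR",(P[2]+P[3])/2-s["tcp_pos"])
cx=i["view"][0,:3];cy=i["view"][1,:3];print("closing",cx,"img up",cy)
m=(circ(P[:4])[:2]-s["tcp_pos"][:2]);print("off",m,"closing comp",m@cx[:2],"perp",m@cy[:2]/np.linalg.norm(cy[:2]))
```

```text
395 131 [-0.0163 -0.0152  0.0124]
395 460 [0.0152 0.0178 0.0124]
592 275 [-0.0199  0.0137  0.0124]
201 275 [ 0.0126 -0.0171  0.0124]
390 158 [-0.0136 -0.0132  0.0124]
395 432 [0.0121 0.0146 0.0124]
outer fit (np.float64(0.45785016751482094), np.float64(0.11072039149033763), np.float64(0.022793701431530387), np.float64(0.017807103744516342), 4) TB mid [-0.0005  0.0013  0.0124] inner mid [-0.0008  0.0007  0.0124] LR [-0.0036 -0.0017  0.0124]
closing [-0.7244  0.6893 -0.0024] img up [-0.6554 -0.6899 -0.3073]
off [-0.0007  0.0014] closing comp 0.0014747791646468587 perp -0.00058252602272467
```

Emit:
jog_arm --deltas '[[[-0.2,1.3,-2.55,0,0],[-0.2,2.1,-4.0,0,0],[-0.2,2.3,-4.2,0,0],[-0.2,2.3,-4.2,0,0],[-0.2,2.3,-4.2,0,0],[-0.2,2.3,-4.2,0,0],[-0.2,2.3,-4.2,0,0],[-0.2,1.5,-2.9,0,0]]]'

```text
time_s: 6.8
tcp_pos: [0.6218, -0.1974, 0.2052]
eef_rot: [179.9, -0.1, -133.7]
contact_force: [0.2, -0.2, -0.3]
gripper_width: 0.0463
gripper_force: 25.0
```

Emit:
jog_arm --deltas '[[[-0.2,0.7,-1.5,0,0],[-0.2,0,0,-2,0],[-0.2,0,0,-3,0],[-0.2,0,0,-2,0],[-0.2,0,0,-0.8,0],[-0.2,0,0,0,0],[-0.2,0,0,0,0]]]'

```text
time_s: 7.68
tcp_pos: [0.6294, -0.2105, 0.1305]
eef_rot: [-179.9, 0.0, -133.6]
contact_force: [-0.1, 0.2, -1.0]
gripper_width: 0.0458
gripper_force: 25.0
```

Run:
```python
from h import *
import pickle
np.set_printoptions(precision=4,suppress=True)
s=r.get_state();i=r.camera_info("wrist");print(s["tcp_pos"],s["eef_rot"],s["time_s"],s["gripper_force"],s["contact_force"])
I=r.capture("wrist");cv2.imwrite("pics/w4.png",I);pickle.dump((s,i),open("w4.pkl","wb"))
A=r.capture("side");B=r.capture("scene");cv2.imwrite("pics/side4.png",A);cv2.imwrite("pics/scene4.png",B)
k=cv2.INTER_CUBIC
w=cv2.resize(I[235:335,210:350],(560,400),interpolation=k)
q=proj("side",np.array([.63,-.21,.1])).astype(int);q2=proj("scene",np.array([.63,-.21,.1])).astype(int);print(q,q2)
a=cv2.resize(A[q[1]-25:q[1]+25,q[0]-30:q[0]+30],(240,200),interpolation=k);b=cv2.resize(B[q2[1]-25:q2[1]+25,q2[0]-30:q2[0]+30],(240,200),interpolation=k)
cv2.imwrite("pics/c4.png",np.hstack([w,np.vstack([a,b])]))
```

```text
[ 0.6294 -0.2105  0.1305] [-179.9348    0.0408 -133.5799] 7.675 24.999943601433188 [-0.0545  0.1822 -0.9998]
[410 274] [218 145]
```

View pics/c4.png

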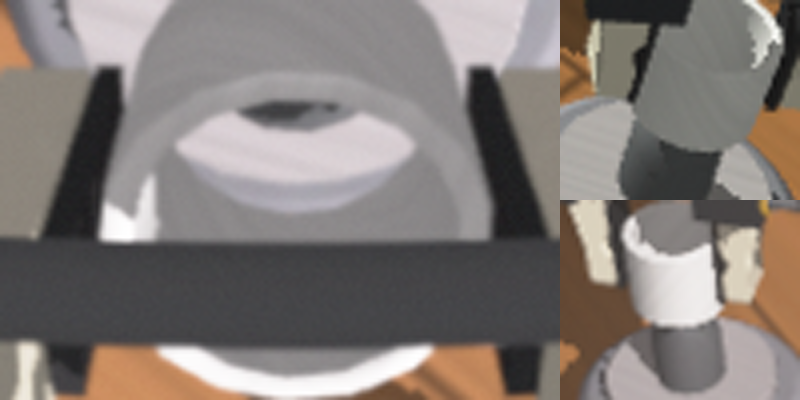

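The crop shows the sleeve about 10 mm above the post. The wrist view looks centred, but the fixed views hint that the sleeve sits a few mm towards (0.8,-0.6). I'll measure the silhouettes in both fixed views.

```bash
cat > sil.py <<'E'
from h import *
def prof(n,I,p0,z,rng=.034,N=273):
    i=r.camera_info(n);e=i["view"][0,:3]*[1,1,0];e/=np.linalg.norm(e)
    t=np.linspace(-rng,rng,N);q=np.array([proj(n,np.array([p0[0],p0[1],z])+k*e,i) for k in t]).astype(np.float32)
    v=cv2.remap(cv2.GaussianBlur(I,(3,3),0),q[None,:,0],q[None,:,1],cv2.INTER_LINEAR)[0].astype(float)
    return t,v,e
def edges(n,I,p0,z,R,tol=.006):
    t,v,e=prof(n,I,p0,z);g=np.abs(np.gradient(v,axis=0)).sum(1)
    o=[]
    for sgn in(-1,1):
        k=np.abs(t-sgn*R)<tol;j=np.argmax(np.where(k,g,0));o+=[t[j]*1e3,g[j]]
    return np.round([o[0],o[2],(o[0]+o[2])/2,o[2]-o[0],o[1],o[3]],1),e
E
python3 - <<'E'
from sil import *
p0=(.6294,-.2105)
for n in("side","scene"):
    I=cv2.imread(f"pics/{n}4.png")
    for z in(.108,.113,.118,.123,.128): x,e=edges(n,I,p0,z,.023);print(n,"sl",z,x)
    for z in(.062,.066,.07,.074,.078): print(n,"post",z,edges(n,I,p0,z,.017)[0])
    print(e)
    J=cv2.imread(f"pics/{n}0.png")
    for z in(.062,.066,.07,.074,.078): print(n,"post0",z,edges(n,J,p0,z,.017)[0])
E
```

```text
side sl 0.108 [-19.   28.    4.5  47.   18.   20. ]
side sl 0.113 [-18.8  28.2   4.7  47.   18.   22. ]
side sl 0.118 [-22.8  28.5   2.9  51.2  20.5  19. ]
side sl 0.123 [-19.   28.    4.5  47.   19.5  22. ]
side sl 0.128 [-19.   18.5  -0.3  37.5  20.5  20.5]
side post 0.062 [-16.5  19.7   1.6  36.2  19.5  24. ]
side post 0.066 [-17.8  20.5   1.4  38.2  18.5  25. ]
side post 0.07 [-16.8  20.    1.6  36.8  17.   23. ]
side post 0.074 [-18.   20.5   1.2  38.5  16.   13. ]
side post 0.078 [-17.2  22.2   2.5  39.5  18.    4.5]
[ 0.76727558 -0.64131754  0.        ]
side post0 0.062 [-16.8  19.7   1.5  36.5  17.5  22.5]
side post0 0.066 [-17.8  20.5   1.4  38.2  17.   23. ]
side post0 0.07 [-16.8  20.    1.6  36.8  16.5  23. ]
side post0 0.074 [-18.   19.7   0.9  37.8  14.5  21. ]
side post0 0.078 [-16.5  18.    0.8  34.5  16.   21.5]
scene sl 0.108 [-24.8  19.5  -2.6  44.2  11.5  18. ]
scene sl 0.113 [-24.8  18.7  -3.   43.5  12.   19. ]
scene sl 0.118 [-28.8  19.5  -4.6  48.2  13.   20.5]
scene sl 0.123 [-25.5  22.8  -1.4  48.2  12.   21.5]
scene sl 0.128 [-24.5  20.2  -2.1  44.8  13.5  20. ]
scene post 0.062 [-22.8  14.5  -4.1  37.2   6.   11. ]
scene post 0.066 [-20.5  14.8  -2.9  35.2   4.    9.5]
scene post 0.07 [-19.   16.   -1.5  35.    4.5  11. ]
scene post 0.074 [-19.8  15.2  -2.3  35.    4.   11. ]
scene post 0.078 [-19.3  17.   -1.1  36.2   4.5  10.5]
[-0.8557468   0.51739484 -0.        ]
scene post0 0.062 [-22.8  14.5  -4.1  37.2   6.    9.5]
scene post0 0.066 [-20.5  14.8  -2.9  35.2   4.5   9.5]
scene post0 0.07 [-19.   16.   -1.5  35.    4.5  10.5]
scene post0 0.074 [-20.   15.5  -2.3  35.5   4.   11. ]
scene post0 0.078 [-19.   15.2  -1.9  34.2   5.   10. ]
```

Emit:
jog_arm --deltas '[[[-0.2,-0.1,0.1,0,0],[-0.2,0,0,-0.7,0],[-0.2,0,0,-0.7,0],[-0.2,0,0,-0.4,0],[-0.2,0,0,-0.2,0],[-0.2,0,0,0,0],[-0.2,0,0,0,0]]]'

```text
time_s: 8.7
tcp_pos: [0.6281, -0.2096, 0.1097]
eef_rot: [-180.0, 0.0, -133.6]
contact_force: [-0.8, -0.4, -1.3]
gripper_width: 0.0456
gripper_force: 25.0
```

Emit:
jog_arm --deltas '[[[-0.2,0,0,-0.1,0],[-0.2,0,0,-0.1,0],[-0.2,0,0,-0.1,0],[-0.2,0,0,0,0],[-0.2,0,0,0,0]]]'

```text
time_s: 9.32
tcp_pos: [0.628, -0.2096, 0.1066]
eef_rot: [-180.0, 0.0, -133.6]
contact_force: [-0.6, -0.1, -0.4]
gripper_width: 0.0458
gripper_force: 25.0
```

No contact force even past the taper. I'll continue slowly.

Emit:
jog_arm --deltas '[[[-0.2,0,0,-0.2,0],[-0.2,0,0,-0.2,0],[-0.2,0,0,-0.2,0],[-0.2,0,0,-0.2,0]]]'

```text
time_s: 9.82
tcp_pos: [0.6279, -0.2096, 0.0984]
eef_rot: [180.0, -0.0, -133.6]
contact_force: [-0.2, -0.2, -0.8]
gripper_width: 0.0463
gripper_force: 25.0
```

Emit:
jog_arm --deltas '[[[-0.2,0,0,-0.2,0],[-0.2,0,0,-0.2,0],[-0.2,0,0,-0.2,0],[-0.2,0,0,-0.2,0],[-0.2,0,0,0,0]]]'

```text
time_s: 10.45
tcp_pos: [0.6278, -0.2096, 0.0904]
eef_rot: [180.0, -0.0, -133.6]
contact_force: [-0.3, -0.4, -1.0]
gripper_width: 0.0461
gripper_force: 25.0
```

Emit:
jog_arm --deltas '[[[-0.2,0,0,-0.15,0],[-0.2,0,0,-0.15,0],[-0.2,0,0,-0.15,0],[-0.2,0,0,-0.1,0],[-0.2,0,0,-0.05,0],[-0.2,0,0,-0.05,0],[-0.2,0,0,0,0]]]'

```text
time_s: 11.32
tcp_pos: [0.6279, -0.2096, 0.0841]
eef_rot: [180.0, 0.0, -133.6]
contact_force: [-0.9, -0.0, -0.8]
gripper_width: 0.046
gripper_force: 25.0
```

Emit:
jog_arm --deltas '[[[-0.2,0,0,-0.05,0],[-0.2,0,0,0,0]]]'

```text
time_s: 11.58
tcp_pos: [0.6279, -0.2096, 0.0836]
eef_rot: [-180.0, 0.0, -133.6]
contact_force: [0.5, -0.3, -0.4]
gripper_width: 0.0461
gripper_force: 25.0
```

Emit:
jog_arm --deltas '[[[-0.2,0,0,-0.05,0],[-0.2,0,0,0,0]]]'

```text
time_s: 11.82
tcp_pos: [0.6279, -0.2096, 0.083]
eef_rot: [180.0, -0.0, -133.6]
contact_force: [0.5, 0.8, -0.7]
gripper_width: 0.0458
gripper_force: 25.0
```

Emit:
jog_arm --deltas '[[[-0.2,0,0,-0.04,0],[-0.2,0,0,0,0]]]'

```text
time_s: 12.08
tcp_pos: [0.6279, -0.2096, 0.0827]
eef_rot: [-180.0, -0.0, -133.6]
contact_force: [-0.1, 0.6, -1.2]
gripper_width: 0.0458
gripper_force: 25.0
```

Emit:
jog_arm --deltas '[[[-0.2,0,0,-0.04,0],[-0.2,0,0,0,0]]]'

```text
time_s: 12.32
tcp_pos: [0.6279, -0.2096, 0.0826]
eef_rot: [-180.0, 0.0, -133.6]
contact_force: [-1.0, 0.9, 3.3]
gripper_width: 0.046
gripper_force: 25.0
```

Contact of 3.3 N at exactly the deck height, so it's seated. Next I'll release, retreat upwards and check.

Emit:
jog_arm --deltas '[[[0.0,0,0,0,0],[0.2,0,0,0,0],[0.6,0,0,0,0],[0.8,0,0,0,0],[0.8,0,0,0,0],[0.8,0,0,0.5,0],[0.8,0,0,1,0]]]'

```text
time_s: 13.2
tcp_pos: [0.6277, -0.2096, 0.0975]
eef_rot: [180.0, -0.0, -133.6]
contact_force: [-0.4, -0.1, 0.5]
gripper_width: 0.0785
gripper_force: 0.0
```

Emit:
jog_arm --deltas '[[[0.8,0,0,2,0],[0.8,0,0,3,0],[0.8,0,0,4,0],[0.8,0,0,3,0],[0.8,0,0,1,0],[0.8,0,0,0,0]]]'

```text
time_s: 13.95
tcp_pos: [0.628, -0.2096, 0.228]
eef_rot: [-179.9, 0.1, -133.6]
contact_force: [0.5, -0.1, -1.2]
gripper_width: 0.0786
gripper_force: 0.0
```

Run:
```python
from sil import *
import pickle
np.set_printoptions(precision=4,suppress=True)
s=r.get_state();i=r.camera_info("wrist");print(s["tcp_pos"],s["gripper_width"],s["time_s"])
I=r.capture("wrist");cv2.imwrite("pics/w5.png",I);A=r.capture("side");B=r.capture("scene");cv2.imwrite("pics/side5.png",A);cv2.imwrite("pics/scene5.png",B)
H=cv2.cvtColor(I,cv2.COLOR_BGR2HSV)
print(proj("wrist",np.array([.629,-.2088,.095]),i))
q=proj("side",np.array([.63,-.21,.08])).astype(int);q2=proj("scene",np.array([.63,-.21,.08])).astype(int)
f=lambda J,x,y,w,h:cv2.resize(J[y:y+h,x:x+w],(260,260),interpolation=cv2.INTER_CUBIC)
pq=proj("wrist",np.array([.629,-.2088,.08]),i).astype(int)
# lever crops
l1=cv2.resize(cv2.imread("pics/scene0.png")[245:375,265:430],(400,315),interpolation=2);l2=cv2.resize(cv2.imread("pics/side0.png")[130:220,180:300],(400,300),interpolation=2)
top=np.hstack([f(A,q[0]-40,q[1]-40,80,80),f(B,q2[0]-40,q2[1]-40,80,80),f(I,pq[0]-45,pq[1]-45,90,90)])
low=np.hstack([l1[:300],l2])[:,:780]
cv2.imwrite("pics/c5.png",np.vstack([top,low]))
```

```text
[ 0.628  -0.2096  0.228 ] 0.07863149646964597 13.95
[282.0384 206.062 ]
```

View pics/c5.png

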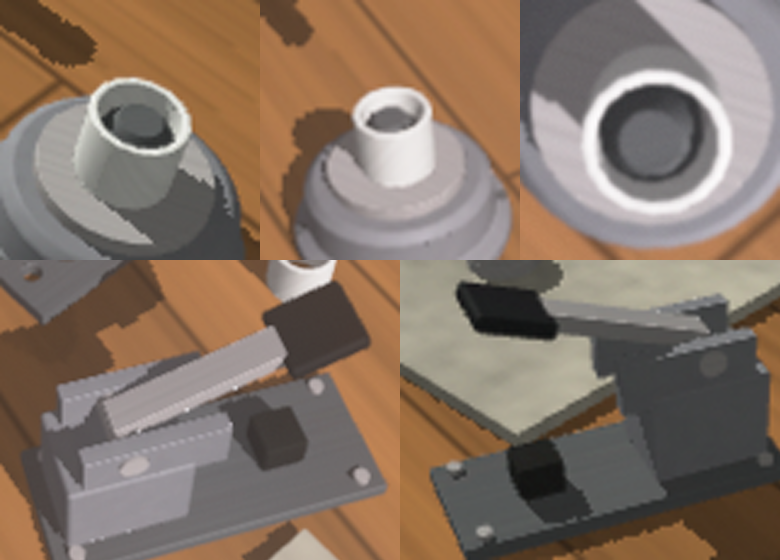

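The sleeve stands home on the deck, with the post top just inside the rim in all three views. In the lower crops, the front base-plate bolts are at about (395,296.6) and (414.3,333.7) in scene and (196.5,192) and (205.5,211) in side. I've used all my picture views, so I'll work from numbers from here.

Run:
```python
from h import *
np.set_printoptions(precision=4,suppress=True)
sc=lambda u,v:(265+u*165/400,245+(v-260)*130/315); sd=lambda u,v:(180+(u-400)*.3,130+(v-260)*.3)
b={}
for k,a in (("bA",sc(315,385)),("bB",sc(362,475)),("bC",sc(77,552))): b[k]=plane("scene",a,.014);print("scene",k,b[k])
for k,a in (("bA",sd(485,530)),("bB",sd(455,467)),("bD",sd(765,458))): print("side",k,plane("side",a,.014))
# pad top mask corners
for n,roi,near in (("scene",(250,300,365,425),(396,272)),("side",(130,160,190,232),(212,145))):
    I=cv2.imread(f"pics/{n}0.png");H=cv2.cvtColor(I,cv2.COLOR_BGR2HSV)
    m=np.zeros((420,560),bool);m[roi[0]:roi[1],roi[2]:roi[3]]=1
    c=blob(m&(H[...,2]<85),near);q=cv2.approxPolyDP(c.astype(np.float32),2.0,True)[:,0]
    print(n,"centroid",c.mean(0),"poly",q.tolist());
    print([plane(n,p,.149).round(3).tolist() for p in q])
```

```text
scene bA [0.5137 0.1898 0.014 ]
scene bB [0.5314 0.2577 0.014 ]
scene bC [0.7146 0.2068 0.014 ]
side bA [0.5143 0.1902 0.014 ]
side bB [0.5319 0.2558 0.014 ]
side bD [0.6957 0.1386 0.014 ]
scene centroid [394.7391 273.6957] poly [[403.0, 254.0], [374.0, 267.0], [384.0, 282.0], [382.0, 287.0], [386.0, 294.0], [416.0, 280.0]]
[[0.532, 0.197, 0.149], [0.581, 0.194, 0.149], [0.585, 0.22, 0.149], [0.592, 0.225, 0.149], [0.595, 0.237, 0.149], [0.545, 0.241, 0.149]]
side centroid [214.0935 141.243 ] poly [[197.0, 138.0], [203.0, 151.0], [231.0, 151.0], [231.0, 148.0], [225.0, 147.0], [221.0, 142.0], [227.0, 134.0], [224.0, 130.0], [203.0, 130.0], [206.0, 136.0]]
[[0.544, 0.243, 0.149], [0.529, 0.196, 0.149], [0.57, 0.164, 0.149], [0.575, 0.173, 0.149], [0.569, 0.182, 0.149], [0.572, 0.202, 0.149], [0.598, 0.22, 0.149], [0.602, 0.237, 0.149], [0.569, 0.262, 0.149], [0.562, 0.239, 0.149]]
```

Emit:
jog_arm --deltas '[[[-1,-0.5,2.25,0,-0.108],[-1,-0.75,4.25,0,-0.108],[-1,-0.75,4.25,0,-0.108],[-1,-0.75,4.25,0,-0.108],[-1,-0.75,4.25,0,-0.108],[-1,-0.75,4.25,0,-0.108],[-1,-0.75,4.25,0,-0.108],[-1,-0.75,4.25,0,-0.108]]]' --force 25

```text
time_s: 15.1
tcp_pos: [0.5696, 0.1116, 0.2261]
eef_rot: [-179.9, -0.1, 176.7]
contact_force: [0.9, -0.2, 0.9]
gripper_width: 0.0041
gripper_force: 0.0
```

Emit:
jog_arm --deltas '[[[-1,-0.75,4.25,0,-0.108],[-1,-0.75,4.25,0,-0.108],[-1,-0.25,2.0,0,0],[-1,0,0,-1.5,0],[-1,0,0,-2,0],[-1,0,0,0,0],[-1,0,0,0,0]]]'

```text
time_s: 15.98
tcp_pos: [0.5533, 0.2146, 0.1923]
eef_rot: [-180.0, 0.0, 164.5]
contact_force: [0.8, 0.2, -0.7]
gripper_width: 0.0003
gripper_force: 0.0
```

Run:
```python
from sil import *
s=r.get_state();print(s["joints"].round(1),r.tip_extent)
A=r.capture("side");B=r.capture("scene");cv2.imwrite("pics/side6.png",A);cv2.imwrite("pics/scene6.png",B)
# sleeve seated check: silhouettes vs seat height
p0=(.6285,-.2095)
for n,I in(("side",A),("scene",B)):
    print(n,[edges(n,I,p0,z,.023)[0][:4].tolist() for z in(.063,.075,.085)])
```

```text
[  40.1   15.2  -14.2    0.   -60.6 -145.6] 0.019
side [[-23.5, 28.0, 2.2, 51.5], [-23.8, 21.2, -1.3, 45.0], [-23.0, 26.2, 1.6, 49.2]]
scene [[-28.8, 20.7, -4.0, 49.5], [-21.5, 20.5, -0.5, 42.0], [-25.0, 21.0, -2.0, 46.0]]
```

Everything is as expected. Pressing now: first to near contact, then slowly down.

Emit:
jog_arm --deltas '[[[-1,0,0,-0.7,0],[-1,0,0,-0.7,0],[-1,0,0,-0.4,0],[-1,0,0,-0.4,0],[-1,0,0,-0.4,0],[-1,0,0,-0.4,0],[-1,0,0,0,0]]]'

```text
time_s: 16.95
tcp_pos: [0.553, 0.2155, 0.1621]
eef_rot: [180.0, 0.0, 164.5]
contact_force: [-1.2, 0.0, 3.5]
gripper_width: 0.0006
gripper_force: 1.5
```

Emit:
jog_arm --deltas '[[[-1,0,0,-0.4,0],[-1,0,0,-0.4,0],[-1,0,0,-0.4,0],[-1,0,0,-0.4,0],[-1,0,0,-0.4,0],[-1,0,0,-0.4,0],[-1,0,0,-0.4,0],[-1,0,0,0,0]]]'

```text
time_s: 17.95
tcp_pos: [0.5524, 0.2154, 0.1338]
eef_rot: [-180.0, -0.1, 164.5]
contact_force: [-4.3, 1.5, 6.1]
gripper_width: 0.0006
gripper_force: 3.1
```

Emit:
jog_arm --deltas '[[[-1,0,0,-0.3,0],[-1,0,0,-0.2,0],[-1,0,0,-0.2,0],[-1,0,0,-0.1,0],[-1,0,0,0,0],[-1,0,0,0,0]]]'

```text
time_s: 18.7
tcp_pos: [0.5521, 0.2155, 0.1261]
eef_rot: [-180.0, -0.1, 164.5]
contact_force: [-5.2, 1.9, 7.5]
gripper_width: 0.0002
gripper_force: 3.7
```

Emit:
jog_arm --deltas '[[[-1,0,0,-0.1,0],[-1,0,0,0,0],[-1,0,0,0,0]]]'

```text
time_s: 19.08
tcp_pos: [0.5522, 0.2155, 0.1251]
eef_rot: [-180.0, -0.1, 164.5]
contact_force: [-5.2, 1.9, 7.7]
gripper_width: 0.0004
gripper_force: 3.9
```

Run:
```python
from sil import *
np.set_printoptions(precision=4,suppress=True)
z=[];f=[]
for k in range(4):
    A=r.capture("side");s=r.get_state();z.append(s["tcp_pos"][2]);f.append(s["contact_force"])
B=r.capture("scene");cv2.imwrite("pics/side7.png",A);cv2.imwrite("pics/scene7.png",B)
print("z",np.mean(z),np.array(z),"F",np.mean(f,0),s["eef_rot"],r.get_state()["time_s"])
# pad outline: corners cast on z=.106 compared with runbox-frame expectation
o=np.array([.6236,.1954]);ux=np.array([.9626,-.271]);uy=np.array([.271,.9626])
for n in("side","scene"):
    for x,y,nm in((-.1,-.023,"a"),(-.1,.023,"b"),(-.05,.023,"c"),(-.05,-.023,"d")):
        print(n,nm,proj(n,np.r_[o+x*ux+y*uy,.106]).round(1),end=" ")
    I=A if n=="side" else B;H=cv2.cvtColor(I,cv2.COLOR_BGR2HSV)
    q=proj(n,np.r_[o-.075*ux,.106]).astype(int);m=np.zeros((420,560),bool);m[q[1]-24:q[1]+28,q[0]-30:q[0]+32]=1
    c=blob(m&(H[...,2]<(60 if n=="side" else 85)),q);print("\n poly",cv2.approxPolyDP(c.astype(np.float32),2.,True)[:,0].astype(int).tolist())
```

```text
z 0.12513275324000933 [0.1251 0.1251 0.1251 0.1251] F [-5.8134  1.5618  7.6545] [-179.9763   -0.0608  164.5173] 19.325
side a [200.6 170.5] side b [194.5 158.2] side c [218.7 153. ] side d [225.7 164.9] 
 poly [[224, 164], [219, 158], [217, 165], [209, 167], [204, 161], [196, 160], [201, 174], [223, 169]]
scene a [405.1 270.2] scene b [418.7 295.6] scene c [386.3 303.8] scene d [373.8 277.7] 
 poly [[378, 262], [383, 277], [376, 280], [375, 284], [379, 284], [385, 294], [384, 305], [365, 307], [365, 313], [387, 313], [386, 306], [405, 302], [408, 309], [413, 311], [415, 303], [411, 299], [416, 296], [418, 301], [419, 298], [421, 301], [426, 283], [417, 285], [412, 278], [426, 273], [426, 263]]
```

The pad corners in the side view match the level prediction, and the force (7.7 N) fits the expected 8 N. Now I'll hold.

Emit:
jog_arm --deltas '[[[-1,0,0,0,0],[-1,0,0,0,0],[-1,0,0,0,0],[-1,0,0,0,0],[-1,0,0,0,0],[-1,0,0,0,0],[-1,0,0,0,0],[-1,0,0,0,0]]]'

```text
time_s: 20.32
tcp_pos: [0.5521, 0.2154, 0.1251]
eef_rot: [-180.0, -0.1, 164.5]
contact_force: [-5.1, 1.5, 7.2]
gripper_width: 0.0005
gripper_force: 3.9
```

Emit:
jog_arm --deltas '[[[-1,0,0,0,0],[-1,0,0,0,0],[-1,0,0,0,0],[-1,0,0,0,0],[-1,0,0,0,0],[-1,0,0,0,0],[-1,0,0,0,0],[-1,0,0,0,0]]]'

```text
time_s: 21.32
tcp_pos: [0.5522, 0.2154, 0.1251]
eef_rot: [-180.0, -0.1, 164.5]
contact_force: [-6.0, 2.5, 6.5]
gripper_width: 0.0008
gripper_force: 3.9
```

Emit:
jog_arm --deltas '[[[-1,0,0,0,0],[-1,0,0,0,0],[-1,0,0,0,0],[-1,0,0,0,0],[-1,0,0,0,0],[-1,0,0,0,0],[-1,0,0,0,0],[-1,0,0,0,0]]]'

```text
time_s: 22.32
tcp_pos: [0.5522, 0.2154, 0.1251]
eef_rot: [-180.0, -0.1, 164.5]
contact_force: [-7.1, 2.2, 7.3]
gripper_width: 0.0005
gripper_force: 3.9
```

Emit:
jog_arm --deltas '[[[-1,0,0,0,0],[-1,0,0,0,0],[-1,0,0,0,0],[-1,0,0,0,0],[-1,0,0,0,0],[-1,0,0,0,0],[-1,0,0,0,0],[-1,0,0,0,0]]]'

```text
time_s: 23.32
tcp_pos: [0.5521, 0.2154, 0.1251]
eef_rot: [-180.0, -0.1, 164.5]
contact_force: [-6.0, 1.2, 7.9]
gripper_width: 0.0001
gripper_force: 3.9
```

Run:
```python
from plant import r
s=r.get_state();print(s["time_s"],s["tcp_pos"],s["contact_force"]);print(r.close_job())
```

```text
23.325 [0.55214766 0.21542639 0.12513256] [-5.950291    1.18249546  7.94880999]
the job is handed in; nothing more can be done
None
```

The sleeve was seated fully home on the spindle and released; the lever was then pressed level and held there for over 4 s, and the job was handed in at 23.3 s with the lever still held level.

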